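# Take a press roller out of its clamp stand and show its shaft end to the inspection camera

### The job

Swing the clamp lever on the roller stand right open, leave it open, and then lift the roller out of the stand. Show the camera the shaft end that was under the lever: hold the roller level and pointing straight into the lens along the lens axis, with that tip at the camera's focus (at lens height, straight above the white disc on its base, 60 mm from the lens). Finish while holding it there still in the gripper, the roller touching nothing else, and leave the other things on the bench where they are.

Things in the scene. Friction and masses are not known exactly. Their poses are not given: they have to be found in the camera images.
- stand: roller stand, fixed: dark base plate 100 (x) x 220 (y) x 12 mm with two aluminium forks at y = -78 and +78 mm (10 mm thick, 44 mm wide in x, tops 82 mm above the table). The roller lies across the two forks along the stand's y, its steel shaft in open-topped slots 13 mm wide whose floor is 12 mm below the fork tops. A clamp lever at the +y end closes over the shaft. Origin: centre of the base's underside on the table; z up. Turned differently every time
- clamp (a joint): angle of the clamp lever, rad: 0 = shut (level, lying over the roller's +y shaft end, handle towards the stand's -x), about 1.57 = standing upright, 1.9 = fully open stop, leaning back to the stand's +x. Starts between 0 and 0.35. It turns about a level pin along the stand's y; a stiff hinge (about 0.12 N m, 1 to 2 N at the handle), stays where it is left
- clamp_handle (a point): middle of the lever's handle: a black barrel 16 mm in diameter and 26 mm long, lying along the stand's y, 95 mm from the hinge pin. Free space all round; its two flat ends can be pinched from above and it pivots between the fingers. Its bar is 10 mm wide, 8 mm thick. The point turns with the lever
- clamp_hinge (a point): the lever's hinge pin: at x +35, y +94 mm, 87 mm above the table in the stand's frame; with angle q the handle is 95 mm x (-cos q) along the stand's x and 95 mm x sin q up from here
- roller: the roller in the stand, 0.25 to 0.5 kg: black rubber 40 mm in diameter, 128 mm long, on a 10 mm steel shaft with an 18 mm brass collar at each end of the rubber. Origin at the middle of the rubber, on the axis, which is also its balance point to within 3 mm; own y runs along the axis. It starts in the stand with its own y along the stand's y and its axis 75 mm above the table
- roller_tip (a point): the tip of the roller's longer shaft end, on the axis at own y +110 mm: the end that lies under the clamp lever (the other end reaches only 92 mm)
- camera: inspection camera, fixed: low aluminium base plate 250 x 90 x 8 mm (own x from -40 to +210 mm), a post at x +165 mm, a grey housing with a black lens of 48 mm diameter. The lens looks level along the camera's own -x; lens front at x +60 mm, lens axis 240 mm above the table, top of housing 268 mm. Origin on the table under the focus, where a white disc with a black rim (28 mm) is let into the base plate. Turned differently every time; z up
- focus (a point): the camera's focus, a point in the air on the lens axis: straight above the white disc, 240 mm above the table, 60 mm in front of the lens; axes parallel to camera
- tape: roll of buff masking tape lying flat, 100 mm across, 25 mm high, near the stand; bystander, leave where it is
- ink_tin: round ink tin, 68 mm across, 60 mm high, on the far side of the stand; bystander, leave where it is
- wood_block: plain wooden block, 60 x 40 x 23 mm, lying flat between the stand and the camera; bystander, leave where it is
- mug: dark mug, 80 mm across, 90 mm high; bystander, leave where it is
- ink_knife: ink knife (spatula), 200 mm long, lying on the table beside the camera; bystander, leave where it is
- ink_jar: ink jar with black lid, 60 mm across, 85 mm high; bystander, leave where it is
- spare: spare roller, slimmer (28 mm) than the one in the stand, lying in a narrow wooden box at the far edge; not the one wanted; bystander, leave where it is. Origin at its middle
Not all that is in view belongs to the job. Leave any green or purple look-alike of the roller alone.

How it is judged:
By the outcome, as a careful person would: the job done as asked, in the order asked, and still so for the second after the job is handed in, while the arm keeps its last pose, push and grip.
It also fails if it takes over 51 s, if anything falls off the work surface, if the arm or the gripper's body presses on something with over 40 N, if the wrist force passes 120 N, or if a joint passes its speed limit or range.

### The arm

A 6-joint arm with a two-finger parallel gripper is mounted at the origin on the work surface. World frame = base frame: x ahead of the robot, y to its left, z up, the work surface at z = 0. Lengths are in m, angles in rad, forces in N, time in s.
With the tool pointing down it reaches from about 0.325 to 0.85 m from the base axis. Payload 4.4 kg.
Tool frame: the origin (TCP) lies between the finger pads; the fingertips stand 19 mm ahead of it and the grasp point (between the pads) is the TCP; z points along the fingers, y is the direction in which the jaws open and shut (so a half turn about z gives the same grasp; the last joint's range is limited). The gripper opens to 94 mm and grips with 3 to 60 N. Pads are 16 mm wide; open, the fingers measure 119 mm over their backs; the gripper's body (75 mm by 177 mm) begins 78 mm behind the grasp point.
Start: joints at [-1.351, 0.207, 1.542, -0, 1.393, -0.15], TCP at [0.208, -0.536, 0.189] pointing down, gripper open.
Joint ranges: [-2.73, 2.73], [-0.86, 2.22], [0.23, 2.46], [-1.11, 4.25], [0.08, 2.63], [-2.82, 2.82]. Speed limits (rad/s): [2.79, 2.79, 3.14, 3.14, 3.14, 3.14].

### API

Orientations are given as a unit quaternion [x, y, z, w].
In Python, from station import manip, viewer gives the robot as it stands.
- The arm moves only by the tool play_rows, never from a script. Its argument "targets" is a list of rows, each a list of 7 numbers: the shift along the tool's x, y, z in m, then the turn, a rotation vector about the tool's x, y, z in degrees, then the finger opening in m, from 0 to 0.094. In form: [[tx, ty, tz, rx, ry, rz, hand], ...]. A call has 1 to 12 rows; each row shifts and turns the commanded pose from where the row before left it, along the tool's axes as they then stand; what a row does not reach is not made up. A row lasts 1/8 s, in which the tool goes at most 62.5 mm and 10.7 degrees, less where a joint would pass 70% of its speed; a pose out of reach is approached as far as the arm can. A call is refused whole if a number of a shift passes 0.0625 or a number of a turn 10.7, either way. A call with a gripper value outside its range is refused whole. The fingers move at their own pace and stop on an object; "newtons" is the grip in N (left out, the last holds). Time passes only in rows, so rows that do not move let the fingers close. It gives the time, the measured TCP pose, the force and the opening at its end, in the units of the state.
- manip.sense(): the state, without advancing time (a new reading comes with each control period).
- viewer.capture(name): name is "side" or "top" or "wrist"; returns a dict with "frame" (400x640x3 uint8, red, green, blue), "depth" (400x640 float32, m along the optical axis (not along the pixel's ray), 0 where there is no reading), "intrinsics" (3x3 intrinsics, pixels), "rvec" (rotation vector, rad) and "tvec" (3), from world to camera coordinates, as OpenCV has them. Camera axes: x right, y down, z forward; pixel columns grow to the right and rows downward; lengths in m; the calibration is good to about 2 mm. A picture is of the moment at which its call begins.
- manip.sign_off(): hands the job in, once; it reports no verdict.
The state is a dict: "time": time; "joint_pos": joint angles; "joint_velocities": joint speeds; "effort": joint torques, N m; "eef_pos": TCP position; "ee_rot": TCP orientation; "contact_force": force on the tool from outside, world axes, zero at the start; "wrist_torque": the same for the moment, N m; "gripper_width": finger opening in m.
Only numpy, scipy, OpenCV 4.12 (cv2) and the standard library are available. Lean on these libraries where they do the work, as an engineer would, in place of code of your own. Each camera call takes 0.05 s, during which the arm holds its last target. There are 200 camera calls.

## Working session

There is one attempt and no reset: what is moved stays moved. The work goes in short steps, Python scripts to look and compute and a tool call to move; the robot and the scene stay as the last step left them, time stands still between calls to the robot, and variables do not carry over. Pictures are saved under pics/ and viewed, on a budget of 10 in all, crops included, one or two more only if the job needs it, and the job is handed in when it is done.

Besides the shell and the picture viewer there is one more tool, called after "Call:" as name(argument=value, ...) on one line, values as JSON. play_rows: Moves the arm, as the interface text tells. Its arguments: {"type":"object","properties":{"targets":{"type":"array"},"newtons":{"type":"number"}},"required":["targets"]}

```bash
ls; mkdir -p pics; cat > h.py <<'E'
import numpy as np, cv2, pickle
from scipy.spatial.transform import Rotation as R
def snap(name):
    from station import viewer
    c=viewer.capture(name); pickle.dump(c,open(f'{name}.pkl','wb')); return c
def load(n): return pickle.load(open(f'{n}.pkl','rb'))
def world(c,u,v,d=None):
    K=c['intrinsics']; d=c['depth'][int(round(v)),int(round(u))] if d is None else d
    p=np.linalg.inv(K)@[u,v,1]*d
    Rm=cv2.Rodrigues(np.array(c['rvec'],float))[0]; return Rm.T@(p-np.array(c['tvec']).ravel())
def cloud(c):
    K=c['intrinsics'];h,w=c['depth'].shape;u,v=np.meshgrid(np.arange(w),np.arange(h))
    p=np.stack([u,v,np.ones_like(u)],-1)@np.linalg.inv(K).T*c['depth'][...,None]
    Rm=cv2.Rodrigues(np.array(c['rvec'],float))[0]; return (p-np.array(c['tvec']).ravel())@Rm
def proj(c,P):
    return cv2.projectPoints(np.array(P,float).reshape(-1,3),np.array(c['rvec'],float),np.array(c['tvec'],float),c['intrinsics'],None)[0][:,0]
def save(img,n): cv2.imwrite(f'pics/{n}.png',cv2.cvtColor(img,cv2.COLOR_RGB2BGR))
E
python3 - <<'E'
from h import *
from station import manip
for n in('top','side'):
    c=snap(n); save(c['frame'],n+'1')
    print(n,(-cv2.Rodrigues(np.array(c['rvec'],float))[0].T@np.array(c['tvec']).ravel()).round(3))
print(manip.sense())
E
```

```text
pics
top [ 0.373 -0.063  1.334]
side [0.133 0.593 1.069]
{'time': 0.1, 'joint_pos': array([-1.35050913e+00,  2.07321374e-01,  1.54276849e+00,  7.74139860e-08,
        1.39347940e+00, -1.50525739e-01]), 'joint_velocities': array([ 1.12273271e-03, -3.51320804e-03, -3.51639655e-03, -7.74061032e-05,
       -4.57200382e-04, -1.14020580e-04]), 'effort': array([ 7.90029790e-04, -3.71864140e+01, -2.82290483e+01,  7.01718894e-02,
        3.11573921e-02, -4.54950202e-05]), 'eef_pos': array([ 0.20817809, -0.53520409,  0.18843476]), 'ee_rot': array([ 9.82860922e-01,  1.84345954e-01, -3.44278156e-05, -9.87707383e-04]), 'contact_force': array([ 0.2775196 , -0.5809781 , -0.54050313]), 'wrist_torque': array([ 0.0316752 , -0.00436079,  0.00171047]), 'gripper_width': 0.09390161646828718}
```

View pics/top1.png

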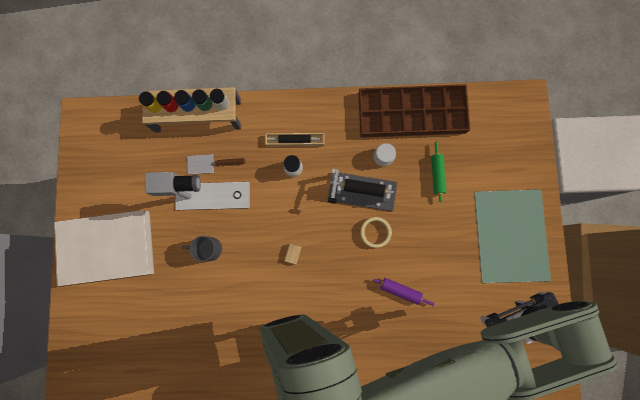

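View pics/side1.png

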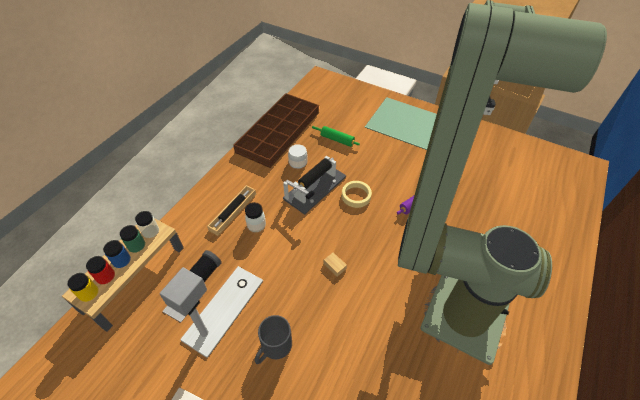

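Top view: stand at about (363,190) with the black roller and the lever at its left end; camera base with the disc at (237,195). Candidates: black roller in the stand (363,188), green look-alike (438,172), purple look-alike (402,291), spare in its box (295,139). The one in the stand fits. I'll confirm it in an enlarged crop.

```bash
python3 - <<'E'
from h import *
t=load('top');s=load('side')
def crop(c,x,y,w,h,k): return cv2.resize(c['frame'][y:y+h,x:x+w],None,fx=k,fy=k,interpolation=cv2.INTER_CUBIC)
a=crop(t,320,160,80,60,5); b=crop(s,275,145,80,60,5); d=crop(t,140,165,115,50,6)
out=np.zeros((600,800,3),np.uint8); out[:300,:400]=a; out[:300,400:]=b; out[300:,:690]=d
save(out,'c2')
P=cloud(t)
def top(lo,hi,x0,x1,y0,y1):
    m=np.zeros(P.shape[:2],bool); m[y0:y1,x0:x1]=1; m&=(P[...,2]>lo)&(P[...,2]<hi); return P[m],m
q,m=top(.005,.13,320,405,160,218); print(len(q),q.min(0),q.max(0))
for lo,hi in((.006,.03),(.03,.07),(.07,.1),(.1,.14)):
    q,_=top(lo,hi,320,405,160,218)
    if len(q): print(lo,len(q),q.mean(0).round(4),cv2.minAreaRect((q[:,:2]*1000).astype(np.float32)))
for lo,hi in((.004,.015),(.2,.3)):
    q,_=top(lo,hi,140,255,165,215); print(lo,len(q),q.mean(0).round(4),cv2.minAreaRect((q[:,:2]*1000).astype(np.float32)))
print('disc',world(t,237,195))
E
```

```text
2139 [ 0.4895981  -0.33158327  0.00500993] [ 0.69052089 -0.05896903  0.10981852]
0.006 1189 [ 0.5754 -0.2025  0.012 ] ((588.9896240234375, -200.6680450439453), (270.3069763183594, 192.3828887939453), 86.72411346435547)
0.03 97 [ 0.6349 -0.2485  0.0488] ((627.1542358398438, -192.82366943359375), (190.08413696289062, 133.55917358398438), 79.26126098632812)
0.07 749 [ 0.5823 -0.1827  0.0884] ((585.9934692382812, -186.20704650878906), (202.0657196044922, 107.30313110351562), 88.11225891113281)
0.1 44 [ 0.545  -0.097   0.1035] ((570.8421630859375, -149.0885467529297), (43.534061431884766, 151.03175354003906), 18.82684326171875)
0.004 1786 [0.5857 0.302  0.0078] ((606.2320556640625, 360.64019775390625), (386.44256591796875, 168.7136688232422), 88.26347351074219)
0.2 1102 [0.5801 0.3528 0.26  ] ((583.4707641601562, 350.878173828125), (139.3204345703125, 59.665061950683594), 89.57538604736328)
disc [0.58138954 0.22311755 0.00877776]
```

View pics/c2.png

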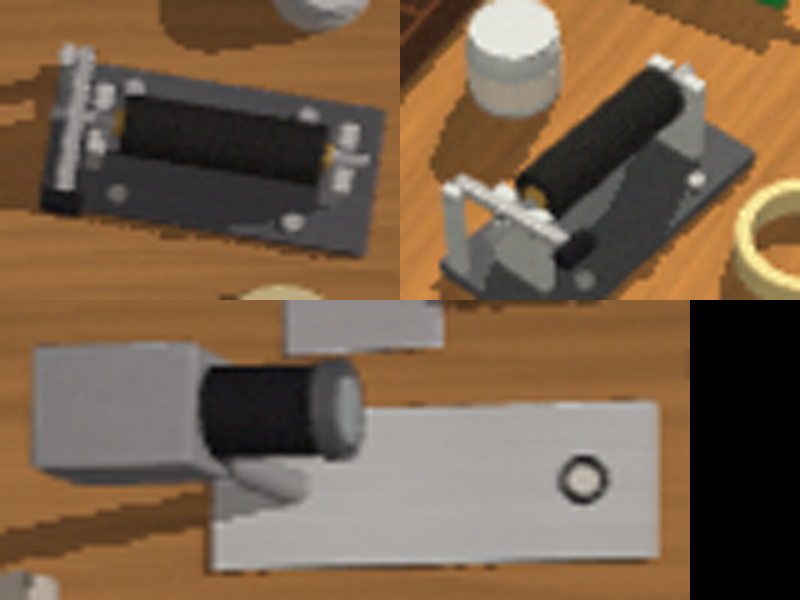

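The crop shows the black roller in the stand with its brass collars. The lever lies over the left end, hinge on the top side and black handle at about (332,200) in top pixels. The disc is at (237.2,194.8). Next I compute the poses by plane intersection.

```bash
cat >> h.py <<'E'
def plane(c,u,v,z):
    o=world(c,0,0,0.); r=world(c,u,v,1.)-o; return o+r*(z-o[2])/r[2]
E
python3 - <<'E'
from h import *
t=load('top');s=load('side')
q=np.array([plane(t,*p,.012) for p in((334,172),(397,181.6),(392.6,211),(328.4,202.4))]);print(q.round(4),q.mean(0))
TL,TR,BR,BL=q; print([np.linalg.norm(a-b).round(3) for a,b in((TL,TR),(TR,BR),(BR,BL),(BL,TL))])
y=(TL+BL-TR-BR)[:2]; x=(TL+TR-BL-BR)[:2]; print('y dir',np.degrees(np.arctan2(y[1],y[0])),'x dir',np.degrees(np.arctan2(x[1],x[0])))
# roller rubber in the top view: collar edges
P=cloud(t);m=np.zeros(P.shape[:2],bool);m[160:218,320:405]=1
f=t['frame'].astype(int).sum(-1)
m&=(P[...,2]>.085)&(f<130);r=P[m];print('roller',len(r),r.mean(0),cv2.minAreaRect((r[:,:2]*1000).astype(np.float32)), cv2.fitLine((r[:,:2]*1000).astype(np.float32),2,0,.01,.01).ravel())
print('handle top px',world(t,332.5,200), 'side', world(s,275+578/5-400/5,145+248/5))
c=np.array([plane(t,*p,.008) for p in((249.7,182.2),(249.7,207.8),(175.2,210.3),(237.2,194.8))]);print(c.round(4),np.linalg.norm(c[0]-c[1]),np.linalg.norm(c[1]-c[2]))
m=np.zeros(P.shape[:2],bool);m[170:220,170:255]=1;m&=(abs(P[...,2]-.008)<.005)&(f>380);r=P[m];print(cv2.minAreaRect((r[:,:2]*1000).astype(np.float32)))
m=np.zeros(P.shape[:2],bool);m[165:220,140:215]=1;m&=(P[...,2]>.245);r=P[m];print('housing',cv2.minAreaRect((r[:,:2]*1000).astype(np.float32)),r[:,2].max())
# lens barrel points
m&=(f<150);r=P[m];print('lens',len(r),r.min(0),r.max(0),cv2.fitLine((r[:,:2]*1000).astype(np.float32),2,0,.01,.01).ravel())
E
```

```text
[[ 0.6481 -0.1051  0.012 ]
 [ 0.6082 -0.3134  0.012 ]
 [ 0.5103 -0.2934  0.012 ]
 [ 0.5459 -0.0828  0.012 ]] [ 0.57811581 -0.19867565  0.012     ]
[np.float64(0.212), np.float64(0.1), np.float64(0.214), np.float64(0.105)]
y dir 79.79893270028566 x dir -11.919175505197376
roller 459 [ 0.57517947 -0.18396783  0.10603713] ((513.6904296875, -125.5753173828125), (118.0884017944336, 284.5188903808594), 43.624351501464844) [ 2.4531619e-01 -9.6944314e-01  5.7517944e+02 -1.8396783e+02]
handle top px [ 0.54045038 -0.09429526  0.10712457] side [ 0.53756226 -0.09417713  0.10219325]
[[0.6238 0.18   0.008 ]
 [0.5368 0.1808 0.008 ]
 [0.5364 0.4322 0.008 ]
 [0.5822 0.2226 0.008 ]] 0.08699338280603794 0.2514756336760224
((604.6165771484375, 306.1520690917969), (248.91256713867188, 134.66944885253906), 88.61800384521484)
housing ((510.7058410644531, 169.45558166503906), (533.1058349609375, 92.90460205078125), 69.24301147460938) 1.3336047652704652
lens 275 [ 0.37280096 -0.06333298  0.24510445] [0.6030498  0.34573625 1.33360477] [4.5886877e-01 8.8850403e-01 5.7931500e+02 3.1672021e+02]
```

Call:
play_rows(targets=[[0.05,-0.029,-0.012,0,0,0,0.094],[0.05,-0.029,-0.012,0,0,0,0.094],[0.05,-0.029,-0.012,0,0,0,0.094],[0.05,-0.029,-0.012,0,0,0,0.094],[0.05,-0.029,-0.012,0,0,0,0.094],[0.05,-0.029,-0.012,0,0,0,0.094],[0.05,-0.029,-0.012,0,0,0,0.094],[0.05,-0.029,-0.012,0,0,0,0.094],[0.045,-0.029,-0.012,0,0,0,0.094],[0,0,0,0,0,10.7,0.05],[0,0,0,0,0,10.7,0.05],[0,0,0,0,0,10.7,0.05]])

```text
time: 1.6
eef_pos: [0.5283, -0.1309, 0.2968]
ee_rot: [0.995, -0.097, -0.001, -0.0]
contact_force: [-0.0, 0.0, 0.5]
gripper_width: 0.0672
```

```bash
cat >> h.py <<'E'
S0=np.array([.578,-.199,0.]);
def delta(tp,yaw_y):
    """tool-frame shift and rz (deg) from the sensed pose to TCP tp, tool down, tool y at world yaw yaw_y"""
    from station import manip
    s=manip.sense(); r=R.from_quat(s['ee_rot']); a=np.radians(yaw_y)
    y=np.array([np.cos(a),np.sin(a),0]); z=np.array([0,0,-1.]); T=R.from_matrix(np.stack([np.cross(y,z),y,z],1))
    print('t',s['time'],'pos',s['eef_pos'].round(4),'F',s['contact_force'].round(1),'w',round(s['gripper_width'],4))
    print('shift now-axes',r.inv().apply(np.array(tp)-s['eef_pos']).round(4),'rotvec',(r.inv()*T).as_rotvec(degrees=True).round(2))
E
python3 - <<'E'
from h import *
from station import manip
c=snap('wrist'); save(c['frame'],'w3'); print(manip.sense()['joint_pos'].round(3))
delta([.539,-.095,.2],-101)
E
```

```text
[-0.402  0.079  1.467 -0.     1.597  1.368]
t 1.65 pos [ 0.5283 -0.1311  0.2968] F [-0.3  0.1  0.3] w 0.0633
shift now-axes [ 0.0035 -0.0375  0.0968] rotvec [-0.01  0.08 -0.4 ]
```

View pics/w3.png

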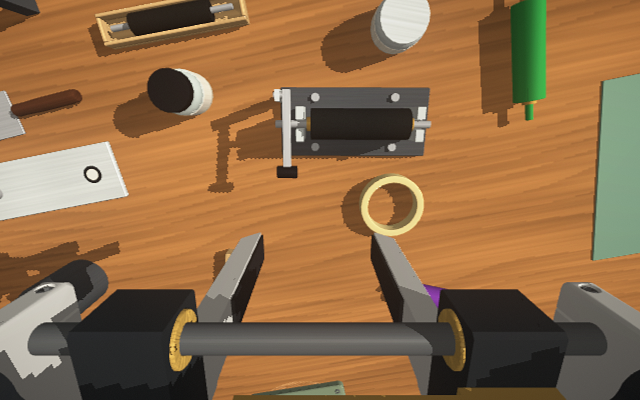

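The wrist view shows the stand square to the image: lever bar (286,90)-(288,165), handle (287,172), rubber (308-412,124), disc (93,174). I refine with this calibration.

```bash
python3 - <<'E'
from h import *
c=load('wrist');P=cloud(c);f=c['frame'].astype(int).sum(-1)
B=lambda x0,y0,x1,y1:(lambda m:(m.__setitem__((slice(y0,y1),slice(x0,x1)),True),m)[1])(np.zeros(f.shape,bool))
m=B(300,100,420,145)&(P[...,2]>.07)&(f<130); r=P[m]; mr=cv2.minAreaRect((r[:,:2]*1000).astype(np.float32)); print('rubber',len(r),mr,r[:,2].max(),r[:,:2].mean(0))
top=r[r[:,2]>.088]; print('ridge',len(top),cv2.fitLine((top[:,:2]*1000).astype(np.float32),2,0,.01,.01).ravel())
m=B(277,160,302,182)&(P[...,2]>.06)&(f<150); r=P[m]; print('handle',len(r),r.min(0).round(4),r.max(0).round(4),np.median(r,0).round(4))
m=B(280,105,294,163)&(P[...,2]>.085)&(f>330); r=P[m]; print('bar',len(r)); 
A=np.c_[r[:,0],np.ones(len(r))]; print('z slope/x',np.linalg.lstsq(A,r[:,2],rcond=None)[0],cv2.fitLine((r[:,:2]*1000).astype(np.float32),2,0,.01,.01).ravel())
m=B(265,80,440,162)&(abs(P[...,2]-.012)<.003); r=P[m]; print('base',cv2.minAreaRect((r[:,:2]*1000).astype(np.float32)))
d=[plane(c,*p,.008) for p in((93,174),(107,142),(128,194))];print('disc,corners',np.round(d,4),world(c,93,174))
E
```

```text
rubber 3143 ((582.4679565429688, -197.67445373535156), (127.25220489501953, 39.44104766845703), 78.8974838256836) 0.49232427788856603 [ 0.5829263  -0.19737334]
ridge 2453 [ 1.9842714e-01  9.8011565e-01  5.8294672e+02 -1.9749228e+02]
handle 221 [ 0.5341 -0.1076  0.0981] [ 0.5521 -0.0824  0.1074] [ 0.5434 -0.0948  0.1044]
bar 474
z slope/x [-0.06534116  0.13533431] [ 9.8117226e-01 -1.9313449e-01  5.8965100e+02 -1.0396373e+02]
base ((582.5576171875, -197.60458374023438), (220.2720947265625, 99.71397399902344), 78.8287353515625)
disc,corners [[0.5836 0.2212 0.008 ]
 [0.6267 0.1802 0.008 ]
 [0.5416 0.1784 0.008 ]] [0.58372688 0.21941883 0.01033819]
```

Call:
play_rows(targets=[[0.007,-0.039,0.03,0,0,-0.2,0.05],[0,0,0.05,0,0,0,0.05],[0,0,0.05,0,0,0,0.05],[0,0,0.04,0,0,0,0.05],[0,0,0.03,0,0,0,0.05],[0,0,0,0,0,0,0.05],[0,0,0,0,0,0,0.0],[0,0,0,0,0,0,0.0],[0,0,0,0,0,0,0.0],[0,0,0,0,0,0,0.0]], newtons=12)

```text
time: 2.9
eef_pos: [0.5433, -0.0946, 0.0983]
ee_rot: [0.996, -0.093, 0.001, 0.0]
contact_force: [0.4, 0.8, 0.1]
gripper_width: 0.0135
```

```bash
python3 - <<'E'
from h import *
delta([.5425,-.094,.097],-101.15)
H=np.array([.035,.087])
q0=.11
for q in list(np.arange(q0,1.9,.15))+[1.9]: print(round(q,2),(-.095*np.cos(q)).round(4),(.095*np.sin(q)).round(4))
E
```

```text
t 2.9 pos [ 0.5433 -0.0946  0.0983] F [0.4 0.8 0.1] w 0.0135
shift now-axes [-0.0009 -0.0005  0.0013] rotvec [ 0.01 -0.08  0.5 ]
0.11 -0.0944 0.0104
0.26 -0.0918 0.0244
0.41 -0.0871 0.0379
0.56 -0.0805 0.0505
0.71 -0.072 0.0619
0.86 -0.062 0.072
1.01 -0.0505 0.0804
1.16 -0.0379 0.0871
1.31 -0.0245 0.0918
1.46 -0.0105 0.0944
1.61 0.0037 0.0949
1.76 0.0179 0.0933
1.9 0.0307 0.0899
```

```bash
python3 - <<'E'
from h import *
from station import manip
c=snap('wrist'); t=snap('side'); 
out=np.zeros((600,800,3),np.uint8); out[:400,:640]=c['frame']; out[400:600,500:800]=cv2.resize(t['frame'][140:240,250:400],(300,200)); save(out,'w4'); print(manip.sense()['gripper_width'])
E
```

```text
0.005730913731663756
```

View pics/w4.png

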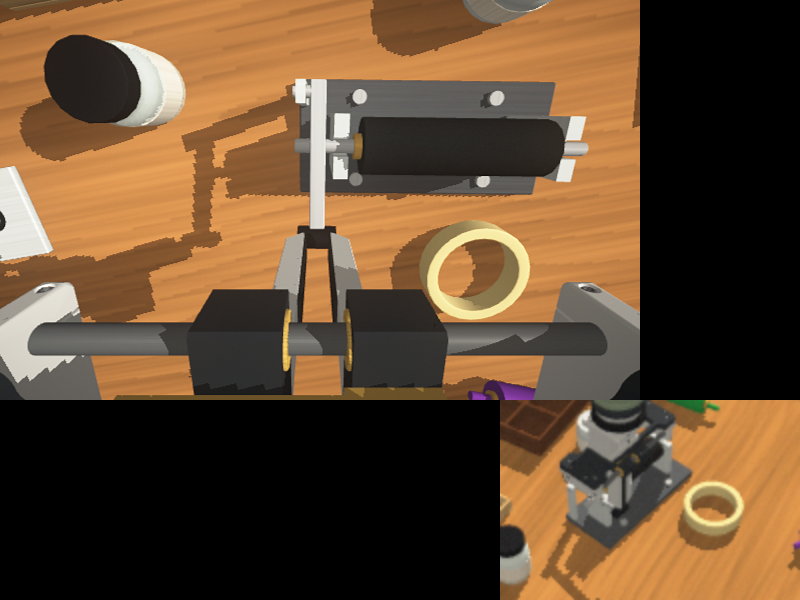

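The wrist picture shows the closed fingers right at the handle (317,237), apparently not around it. I measure handle against TCP.

```bash
python3 - <<'E'
from h import *
from station import manip
s=manip.sense();T=R.from_quat(s['ee_rot']).as_matrix()
c=load('wrist');P=cloud(c);f=c['frame'].astype(int).sum(-1)
print('TCP px',proj(c,s['eef_pos']),'tip px',proj(c,s['eef_pos']+T[:,2]*.019))
for v in (228,232,236,240,244,248,254,262):
  print(v,[(u,f[v,u],P[v,u].round(3).tolist()) for u in(300,317,334)])
E
```

```text
TCP px [[316.35241328 235.91448263]] tip px [[316.39907131 226.08396074]]
228 [(300, np.int64(117), [0.551, -0.085, 0.1]), (317, np.int64(561), [0.55, -0.096, 0.101]), (334, np.int64(108), [0.548, -0.107, 0.101])]
232 [(300, np.int64(101), [0.55, -0.085, 0.104]), (317, np.int64(125), [0.548, -0.096, 0.103]), (334, np.int64(97), [0.546, -0.107, 0.104])]
236 [(300, np.int64(504), [0.554, -0.087, 0.12]), (317, np.int64(133), [0.545, -0.095, 0.104]), (334, np.int64(504), [0.55, -0.107, 0.12])]
240 [(300, np.int64(501), [0.554, -0.087, 0.127]), (317, np.int64(137), [0.543, -0.095, 0.106]), (334, np.int64(503), [0.55, -0.106, 0.127])]
244 [(300, np.int64(500), [0.553, -0.087, 0.132]), (317, np.int64(123), [0.54, -0.094, 0.104]), (334, np.int64(501), [0.551, -0.106, 0.133])]
248 [(300, np.int64(501), [0.554, -0.087, 0.138]), (317, np.int64(140), [0.536, -0.094, 0.103]), (334, np.int64(505), [0.551, -0.106, 0.139])]
254 [(300, np.int64(505), [0.553, -0.088, 0.145]), (317, np.int64(457), [0.484, -0.084, 0.001]), (334, np.int64(510), [0.55, -0.105, 0.145])]
262 [(300, np.int64(491), [0.554, -0.088, 0.155]), (317, np.int64(404), [0.475, -0.082, 0.002]), (334, np.int64(463), [0.55, -0.105, 0.154])]
```

```bash
python3 - <<'E'
from h import *
c=load('wrist');s=load('side')
a=cv2.resize(c['frame'][195:275,265:365],(500,400),interpolation=cv2.INTER_CUBIC)
b=cv2.resize(s['frame'][150:210,270:330],(400,400),interpolation=cv2.INTER_CUBIC)
out=np.zeros((400,800,3),np.uint8); out[:,:500]=a; out[:,500:]=b[:,50:350]; save(out,'w5')
E
```

```text
(no output)
```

View pics/w5.png

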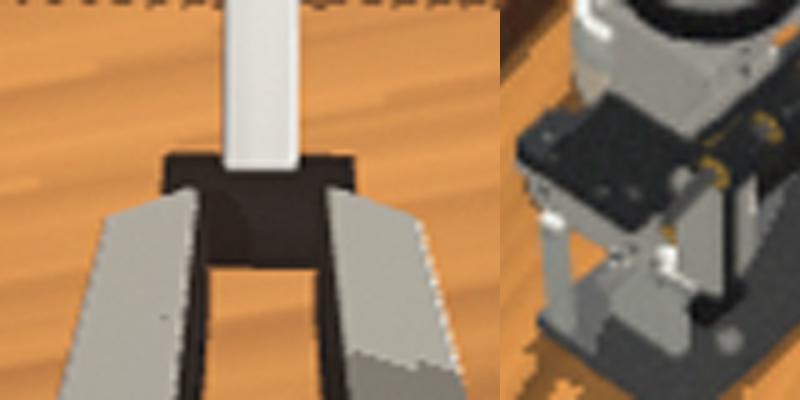

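The finger tips in the picture end about 15 mm above the stated TCP height, and the fingers are closing on nothing. I check with the side camera depth where the tips really are.

```bash
python3 - <<'E'
from h import *
from station import manip
s=manip.sense();Rt=R.from_quat(s['ee_rot']);print(s['eef_pos'],s['gripper_width'],s['time'])
for n in('wrist','side'):
    c=load(n);L=Rt.inv().apply((cloud(c)-s['eef_pos']).reshape(-1,3)).reshape(400,640,3)
    f=c['frame'].astype(int); print(n,'cam centre in tool',Rt.inv().apply(world(c,0,0,0.)-s['eef_pos']).round(3))
    if n=='wrist':
        for u in(285,292,300,304,309,325,330,334,342): 
            print(u,[(v,f[v,u].sum(),(L[v,u]*1000).round(0).astype(int).tolist()) for v in range(230,262,4)])
    else:
        for v in range(172,206,3): print(v,[(u,f[v,u].sum(),(L[v,u]*1000).round(0).astype(int).tolist()) for u in range(296,318,3)])
E
```

```text
[ 0.54293876 -0.09451104  0.09782874] 0.005730913731663756 3.0
wrist cam centre in tool [ 0.081  0.    -0.196]
285 [(230, np.int64(428), [-34, -32, 98]), (234, np.int64(440), [-38, -32, 97]), (238, np.int64(446), [-43, -32, 98]), (242, np.int64(484), [9, -18, -32]), (246, np.int64(510), [10, -17, -38]), (250, np.int64(501), [9, -17, -43]), (254, np.int64(498), [10, -16, -48]), (258, np.int64(497), [9, -16, -52])]
292 [(230, np.int64(424), [-34, -25, 98]), (234, np.int64(451), [-38, -25, 97]), (238, np.int64(501), [9, -14, -25]), (242, np.int64(502), [9, -14, -31]), (246, np.int64(499), [9, -14, -37]), (250, np.int64(501), [9, -13, -43]), (254, np.int64(498), [10, -13, -48]), (258, np.int64(498), [9, -12, -52])]
300 [(230, np.int64(124), [6, -11, -4]), (234, np.int64(506), [9, -10, -20]), (238, np.int64(504), [10, -10, -27]), (242, np.int64(503), [9, -9, -31]), (246, np.int64(502), [9, -9, -37]), (250, np.int64(503), [9, -9, -42]), (254, np.int64(505), [9, -9, -47]), (258, np.int64(512), [10, -8, -53])]
304 [(230, np.int64(125), [6, -8, -4]), (234, np.int64(298), [4, -8, -6]), (238, n
[... 4638 characters left out ...]
, 35, 82]), (311, np.int64(274), [28, 41, 82]), (314, np.int64(189), [21, 48, 83]), (317, np.int64(195), [14, 55, 84])]
202 [(296, np.int64(197), [58, 0, 83]), (299, np.int64(189), [51, 6, 83]), (302, np.int64(330), [43, 13, 84]), (305, np.int64(296), [36, 20, 84]), (308, np.int64(190), [29, 26, 84]), (311, np.int64(321), [20, 31, 82]), (314, np.int64(192), [12, 37, 82]), (317, np.int64(177), [9, 49, 91])]
205 [(296, np.int64(191), [50, -10, 83]), (299, np.int64(196), [44, -1, 86]), (302, np.int64(187), [37, 5, 87]), (305, np.int64(185), [30, 13, 89]), (308, np.int64(193), [21, 17, 86]), (311, np.int64(185), [13, 24, 85]), (314, np.int64(186), [8, 33, 90]), (317, np.int64(290), [4, 43, 96])]
```

Both cameras agree. The tips are at about -17 mm and the body at about -115 mm along tool z from the reported TCP. So the real grasp point lies about 36 mm behind the reported one, and nothing has been touched. I'll correct by going 36 mm deeper everywhere.

Call:
play_rows(targets=[[0,0,0,0,0,0,0.05],[0,0,0,0,0,0,0.05],[0,0,0,0,0,0,0.05],[0,0,0,0,0,0,0.05],[0,0,0.02,0,0,0,0.05],[0,0,0.016,0,0,0,0.05],[0,0,0,0,0,0,0.0],[0,0,0,0,0,0,0.0],[0,0,0,0,0,0,0.0],[0,0,0,0,0,0,0.0]], newtons=12)

```text
time: 4.25
eef_pos: [0.5435, -0.0942, 0.0621]
ee_rot: [0.996, -0.093, 0.001, -0.0]
contact_force: [0.6, 2.5, 0.3]
gripper_width: 0.0258
```

Call:
play_rows(targets=[[0.0026,0,-0.014,0,0,0,0],[0.0047,0,-0.0135,0,0,0,0],[0.0066,0,-0.0126,0,0,0,0],[0.0085,0,-0.0114,0,0,0,0],[0.01,0,-0.0101,0,0,0,0],[0.0115,0,-0.0084,0,0,0,0],[0.0126,0,-0.0067,0,0,0,0],[0.0134,0,-0.0047,0,0,0,0]], newtons=12)

```text
time: 5.25
eef_pos: [0.6126, -0.108, 0.144]
ee_rot: [0.996, -0.093, 0.0, 0.0]
contact_force: [-2.2, 0.7, -1.3]
gripper_width: 0.0259
```

Call:
play_rows(targets=[[0.014,0,-0.0026,0,0,0,0],[0.0142,0,-0.0005,0,0,0,0],[0.0142,0,0.0016,0,0,0,0],[0.0125,0,0.003,0,0,0,0],[0.001,0,0.0005,0,0,0,0],[0,0,0,0,0,0,0]], newtons=12)

```text
time: 6.0
eef_pos: [0.6692, -0.1193, 0.1428]
ee_rot: [0.996, -0.093, 0.003, 0.001]
contact_force: [2.1, -2.4, 4.9]
gripper_width: 0.0256
```

Call:
play_rows(targets=[[0,0,0,0,0,0,0.05],[0,0,0,0,0,0,0.05],[0,0,0,0,0,0,0.05],[0,0,-0.03,0,0,0,0.05],[0,0,-0.05,0,0,0,0.094],[0,0,-0.04,0,0,0,0.094],[0,0,0,0,0,-10,0.094],[0,0,0,0,0,-10,0.094],[0,0,0,0,0,-10,0.094],[0,0,0,0,0,-10,0.094],[0,0,0,0,0,-10,0.094],[0,0,0,0,0,-10,0.094]])

```text
time: 7.5
eef_pos: [0.666, -0.1174, 0.2602]
ee_rot: [0.907, 0.42, -0.0, -0.0]
contact_force: [0.2, -0.3, -1.0]
gripper_width: 0.0941
```

Call:
play_rows(targets=[[0,0,0,0,0,-10,0.094],[0,0,0,0,0,-10,0.094],[0,0,0,0,0,-10,0.094],[0,0,0,0,0,0,0.094]])

```text
time: 8.0
eef_pos: [0.666, -0.1175, 0.2603]
ee_rot: [0.77, 0.638, -0.0, -0.0]
contact_force: [0.9, -0.3, -0.1]
gripper_width: 0.0941
```

```bash
python3 - <<'E'
from h import *
from station import manip
delta([.5825,-.1976,.16],-11.15); print(manip.sense()['joint_pos'].round(2))
c=snap('top'); P=cloud(c)
m=np.zeros(P.shape[:2],bool);m[150:225,310:410]=1;m&=(P[...,2]>.12)&(P[...,2]<.2)
w=snap('wrist'); 
out=np.zeros((600,640,3),np.uint8); out[:400]=w['frame']; out[400:,:320]=cv2.resize(c['frame'][140:220,300:428],(320,200)); save(out,'w6')
for n,C in(('top',c),('wrist',w)):
    Q=cloud(C).reshape(-1,3); L=(Q[:,:2]-[.635,-.1122])@np.array([[.981,.193],[-.193,.981]])
    k=(abs(L[:,1])<.02)&(L[:,0]>-.03)&(L[:,0]<.06)&(Q[:,2]>.11)&(Q[:,2]<.2); 
    if k.sum(): print(n,k.sum(),'lever rel hinge x',L[k,0].min().round(3),L[k,0].max().round(3),'zmax',Q[k,2].max().round(3))
E
```

```text
t 8.0 pos [ 0.666  -0.1175  0.2603] F [ 0.9 -0.3 -0.1] w 0.0941
shift now-axes [-0.0943 -0.067   0.1004] rotvec [-0.06 -0.01  0.38]
[-0.3   0.38  1.17  0.    1.59 -0.11]
wrist 625 lever rel hinge x 0.001 0.03 zmax 0.189
```

View pics/w6.png

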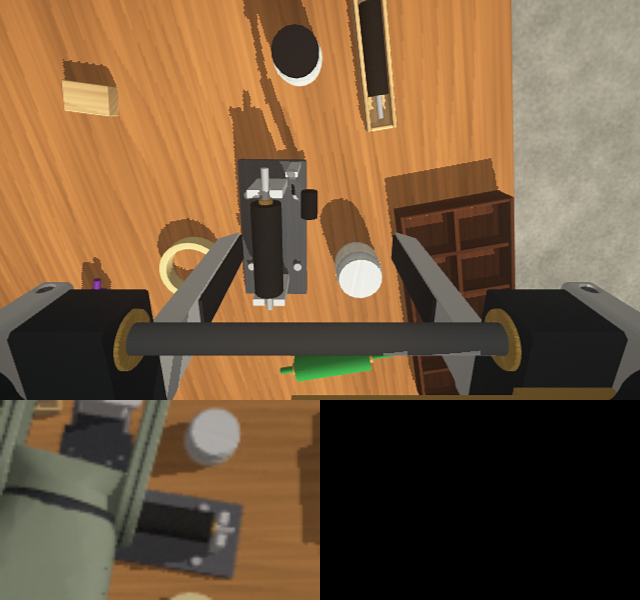

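The lever is upright and leaning back (handle at (309,205)), and the shaft end is free. The tin (360,275) is close to the stand, so I check clearance, the lever angle and the roller position.

```bash
python3 - <<'E'
from h import *
w=load('wrist');P=cloud(w);f=w['frame'].astype(int).sum(-1)
y,x=np.mgrid[:400,:640]
loc=lambda q:np.c_[(q[:,:2]-[.5825,-.1976])@np.array([[.981,.193],[-.193,.981]]),q[:,2]]
m=(x>298)&(x<320)&(y>185)&(y<222)&(f<150)&(P[...,2]>.12);r=loc(P[m]);print('handle local',len(r),r.min(0).round(3),r.max(0).round(3),np.median(r,0).round(3))
m=(x>245)&(x<290)&(y>198)&(y<300)&(f<130)&(P[...,2]>.085);r=P[m];print('rubber',cv2.minAreaRect((r[:,:2]*1000).astype(np.float32)),np.percentile(r[:,2],98))
m=(x>335)&(x<385)&(y>255)&(y<300)&(abs(P[...,2]-.06)<.006)&(f>550);r=loc(P[m]);print('tin',len(r),r.min(0).round(3),r.max(0).round(3))
E
```

```text
handle local 465 [0.051 0.081 0.174] [0.066 0.176 0.456] [0.059 0.095 0.186]
rubber ((605.2855834960938, -141.61611938476562), (249.7458953857422, 58.88685607910156), 67.14563751220703) 0.0960478419522235
tin 1263 [ 0.098 -0.085  0.058] [ 0.159 -0.023  0.063]
```

Call:
play_rows(targets=[[-0.047,-0.0335,0,0,0,0.4,0.07],[-0.047,-0.0335,0,0,0,0,0.07],[0,0,0.05,0,0,0,0.07],[0,0,0.05,0,0,0,0.07],[0,0,0.04,0,0,0,0.07],[0,0,0,0,0,0,0.07]])

```text
time: 8.85
eef_pos: [0.5795, -0.1958, 0.1166]
ee_rot: [0.772, 0.635, -0.002, -0.004]
contact_force: [-0.4, 1.1, 0.8]
gripper_width: 0.0702
```

```bash
python3 - <<'E'
from h import *
from station import manip
delta([.5825,-.1976,.040],-11.15)
w=snap('wrist');P=cloud(w);f=w['frame'].astype(int).sum(-1)
s=manip.sense();L=R.from_quat(s['ee_rot']).inv().apply((P-s['eef_pos']).reshape(-1,3)).reshape(P.shape)
loc=(P[...,:2]-[.5825,-.1976])@np.array([[.981,.193],[-.193,.981]])
k=(abs(loc[...,1])<.07)&(abs(loc[...,0])<.03)&(P[...,2]>.08)&(P[...,2]<.1)&(f<140);r=P[k];print('rubber',k.sum(),cv2.minAreaRect((r[:,:2]*1000).astype(np.float32)),np.percentile(r[:,2],98), 'tool y mid',(L[k][:,1].min()+L[k][:,1].max())/2)
save(w['frame'],'w7')
k=(abs(loc[...,1]-.094)<.02)&(loc[...,0]>.03)&(P[...,2]>.15)&(P[...,2]<.2)&(f<150);r=loc[k];print('handle',k.sum(), r.min(0) if len(r) else 0,r.max(0) if len(r) else 0)
E
```

```text
t 8.85 pos [ 0.5795 -0.1958  0.1166] F [-0.4  1.1  0.8] w 0.0702
shift now-axes [-0.0014  0.0039  0.0766] rotvec [-0.51 -0.14 -0.  ]
rubber 7458 ((581.8571166992188, -197.8515625), (127.89671325683594, 38.2606086730957), 78.64326477050781) 0.09586858663628342 tool y mid 0.0004148138963136327
handle 2984 [0.04997303 0.08032279] [0.06575993 0.10603519]
```

View pics/w7.png

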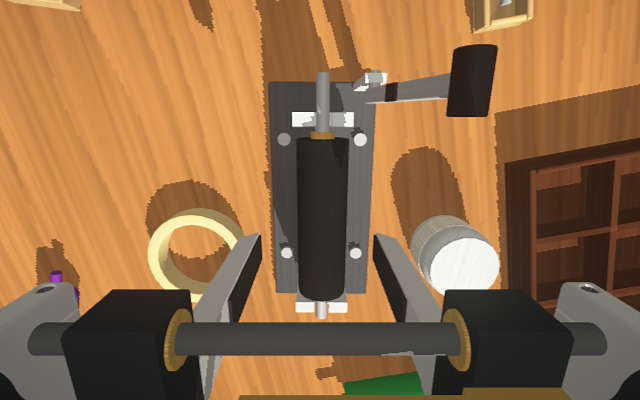

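The lever handle measures about 1.81 rad, a little short of the 1.9 stop. Time is ample, so I nudge it home with closed fingers before gripping the roller, which is centred between the jaws.

Call:
play_rows(targets=[[0,0,-0.035,0,0,0,0],[0,0,0,0,0,0,0],[0,0,0,0,0,0,0],[0.045,0,0,0,0,0,0],[0.048,0,0,0,0,0,0],[0,0.025,0,0,0,0,0],[0,0.008,0,0,0,0,0],[0,0.005,0,0,0,0,0],[0,0.005,0,0,0,0,0],[0,0.004,0,0,0,0,0],[0,0.003,0,0,0,0,0]])

```text
time: 10.28
eef_pos: [0.6468, -0.1156, 0.1552]
ee_rot: [0.772, 0.636, -0.002, -0.003]
contact_force: [-9.6, 0.3, 2.9]
gripper_width: 0.0007
```

```bash
cat > lev.py <<'E'
from h import *
from station import manip
w=snap('wrist');P=cloud(w);f=w['frame'].astype(int).sum(-1)
loc=(P[...,:2]-[.5825,-.1976])@np.array([[.981,.193],[-.193,.981]])
k=(abs(loc[...,1]-.094)<.016)&(loc[...,0]>.042)&(P[...,2]>.165)&(P[...,2]<.2)&(f<150);r=np.c_[loc[k],P[k][:,2]]
print('handle',k.sum(), r.min(0).round(4),r.max(0).round(4)) if len(r) else print('none')
s=manip.sense();print(s['time'],((s['eef_pos'][:2]-[.5825,-.1976])@np.array([[.981,.193],[-.193,.981]])).round(4),s['contact_force'].round(1))
E
python3 lev.py
```

```text
handle 1048 [0.0458 0.0801 0.1701] [0.0736 0.1068 0.1999]
10.325 [0.0472 0.0928] [-8.2  1.1  2.1]
```

The lever is now pressed on its stop (9.6 N; handle centre x about 0.0656, so q about 1.9). I back off and return to the roller.

Call:
play_rows(targets=[[0,-0.03,0,0,0,0,0],[0,-0.02,0,0,0,0,0.07],[-0.045,0,0,0,0,0,0.07],[-0.048,0,0,0,0,0,0.07],[0,0,0.02,0,0,0,0.07],[0,0,0.01,0,0,0,0.07],[0,0,0,0,0,0,0.07],[0,0,0,0,0,0,0.07]])

```text
time: 11.32
eef_pos: [0.5834, -0.1964, 0.126]
ee_rot: [0.771, 0.636, 0.0, 0.0]
contact_force: [0.0, -0.0, 0.7]
gripper_width: 0.0668
```

```bash
python3 lev.py; python3 - <<'E'
from h import *
delta([.582,-.1977,.040],-11.3)
E
```

```text
handle 2428 [0.0571 0.0803 0.1759] [0.0722 0.1058 0.1871]
11.375 [0.0008 0.0012] [-0.3 -0.3  0.2]
t 11.375 pos [ 0.5836 -0.1966  0.1263] F [-0.3 -0.3  0.2] w 0.0685
shift now-axes [-0.0013 -0.0014  0.0863] rotvec [0.05 0.01 0.33]
```

Call:
play_rows(targets=[[-0.001,-0.001,0.04,0,0,0.3,0.07],[0,0,0.03,0,0,0,0.07],[0,0,0.016,0,0,0,0.07],[0,0,0,0,0,0,0.07],[0,0,0,0,0,0,0.0],[0,0,0,0,0,0,0.0],[0,0,0,0,0,0,0.0],[0,0,0,0,0,0,0.0]], newtons=40)

```text
time: 12.38
eef_pos: [0.5822, -0.1985, 0.0407]
ee_rot: [0.774, 0.634, 0.0, 0.001]
contact_force: [-0.1, 1.3, 1.9]
gripper_width: 0.0392
```

Call:
play_rows(targets=[[0,0,-0.01,0,0,0,0],[0,0,-0.02,0,0,0,0],[0,0,-0.03,0,0,0,0],[0,0,-0.04,0,0,0,0],[0,0,-0.04,0,0,0,0],[0,0,-0.025,0,0,0,0],[0,0,0,0,0,0,0],[0,0,0,0,0,0,0]])

```text
time: 13.38
eef_pos: [0.5807, -0.1977, 0.2037]
ee_rot: [0.774, 0.634, -0.001, -0.001]
contact_force: [-0.6, 0.2, -3.9]
gripper_width: 0.0387
```

```bash
python3 - <<'E'
from h import *
delta([.583,.05,.205],-0.3)
c=snap('wrist');s=snap('side')
out=np.zeros((600,640,3),np.uint8); out[:400]=c['frame']; out[400:,:400]=cv2.resize(s['frame'][130:230,230:430],(400,200)); save(out,'w8')
d=[plane(c,*p,.008) for p in((93,174),)]
E
```

```text
t 13.375 pos [ 0.5807 -0.1977  0.2037] F [-0.6  0.2 -3.9] w 0.0387
shift now-axes [ 0.2433 -0.0465 -0.001 ] rotvec [ -0.13  -0.05 -11.05]
```

View pics/w8.png

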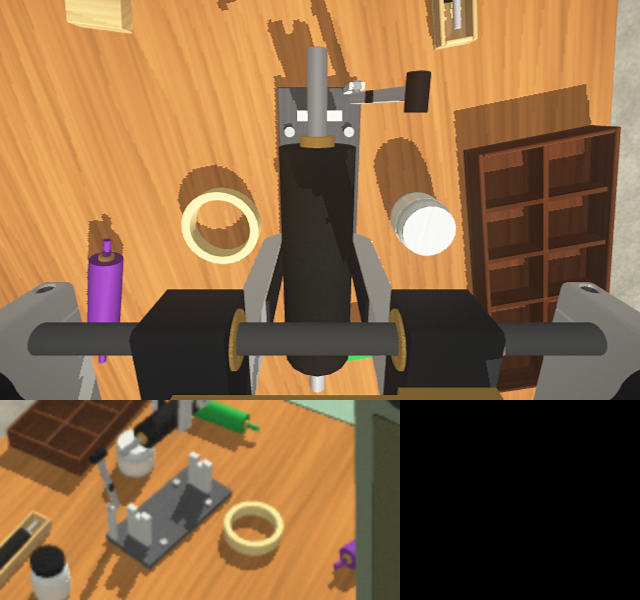

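The roller is out and held, its shaft end pointing up-image, and the lever stays open with handle at (417,92). I move to 60 mm short of the focus and measure there.

Call:
play_rows(targets=[[0.03,-0.0058,0,0,0,0,0],[0.05,-0.0095,0,0,0,0,0],[0.05,-0.0095,0,0,0,0,0],[0.05,-0.0095,0,0,0,0,0],[0.04,-0.0076,0,0,0,0,0],[0.023,-0.0046,0,0,0,0,0],[0,0,0,0,0,-4,0],[0,0,0,0,0,-4,0],[0,0,0,0,0,-3,0],[0,0,0,0,0,0,0],[0,0,0,0,0,0,0]])

```text
time: 14.85
eef_pos: [0.5834, 0.0492, 0.2038]
ee_rot: [0.71, 0.705, -0.001, -0.001]
contact_force: [0.3, -0.2, -4.2]
gripper_width: 0.0392
```

```bash
python3 - <<'E'
from h import *
delta([.583,.111,.205],-0.3)
c=snap('wrist');t=snap('top');s=snap('side')
out=np.zeros((600,800,3),np.uint8); out[:400,:640]=c['frame']; out[400:,:460]=cv2.resize(t['frame'][160:220,140:278],(460,200),interpolation=cv2.INTER_CUBIC);out[400:,470:770]=cv2.resize(s['frame'][220:320,160:310],(300,200),interpolation=cv2.INTER_CUBIC); save(out,'w9')
E
```

```text
t 14.85 pos [0.5834 0.0492 0.2038] F [ 0.3 -0.2 -4.2] w 0.0392
shift now-axes [ 0.0618 -0.0008 -0.0011] rotvec [-0.11 -0.   -0.1 ]
```

View pics/w9.png

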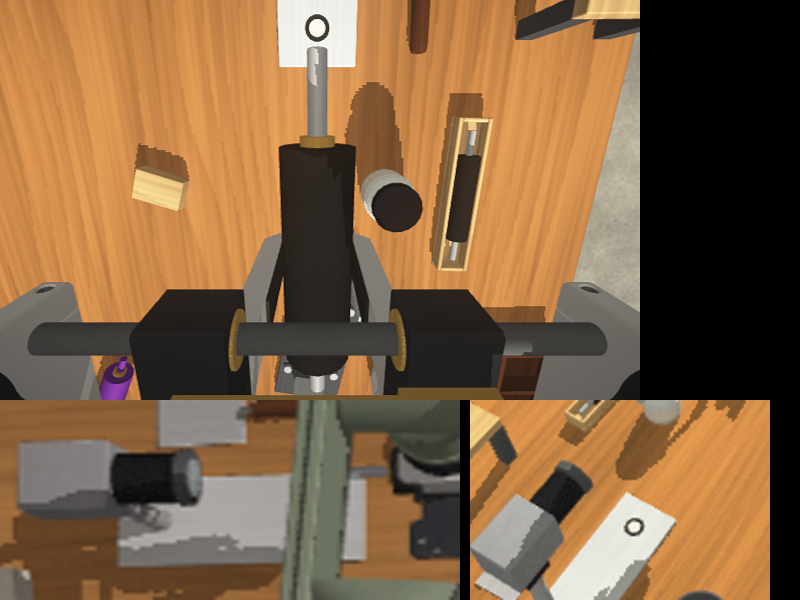

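The wrist view shows the disc at (317,28), base-plate corners at (278,67) and (356,67), and the tip at (317,48). Now the numbers.

```bash
cat > fin.py <<'E'
from h import *
c=snap('wrist');P=cloud(c);f=c['frame'].astype(int).sum(-1);y,x=np.mgrid[:400,:640]
def axisfit(m,rad):
    r=P[m]; out=[]
    for yy in np.arange(r[:,1].min(),r[:,1].max(),.01):
        k=(r[:,1]>=yy)&(r[:,1]<yy+.01); q=r[k]
        if len(q)>20: out.append([(q[:,0].min()+q[:,0].max())/2,q[:,1].mean(),np.percentile(q[:,2],97)-rad])
    o=np.array(out)[1:-1]; A=np.c_[o[:,1],np.ones(len(o))]; k=np.linalg.lstsq(A,o[:,[0,2]],rcond=None)[0]
    print('   yaw dev deg (+=toward -x)',-np.degrees(k[0,0]).round(2),'pitch up deg',np.degrees(k[0,1]).round(2),'mean',o.mean(0).round(4)); return k
rub=(x>270)&(x<365)&(y>150)&(y<285)&(f<140)&(P[...,2]>.2); print('rubber');k=axisfit(rub,.02)
sh=(x>300)&(x<335)&(y>44)&(y<134)&(P[...,2]>.2); print('shaft');k2=axisfit(sh,.005)
tip=P[sh][:,1].max(); print('tip y',tip.round(4),'rubber-line at tip',(k[0]*tip+k[1]).round(4),'shaft-line',(k2[0]*tip+k2[1]).round(4))
print('rubber end y',np.percentile(P[rub][:,1],99.9))
E
python3 fin.py; python3 - <<'E'
from h import *
c=load('wrist');s=load('side');t=load('top')
f=c['frame']
m=(f[:70,295:340].astype(int).sum(-1)<250)
d=cv2.boundingRect(m[:45].astype(np.uint8));print('ring bbox',d)
print('disc wrist',plane(c,317,28,.008).round(4),'corners',np.round([plane(c,*p,.008) for p in((277.5,66.5),(356.5,66.5),(279.5,1),(354,1))],4))
print('disc side',plane(s,242,283.5,.008).round(4))
P=cloud(t);g=t['frame'].astype(int).sum(-1);y,x=np.mgrid[:400,:640]
m=(x>172)&(x<202)&(y>174)&(y<193)&(P[...,2]>.245)&(P[...,2]<.3)&(g<250);r=P[m]
for lo in np.arange(.28,.36,.01):
    q=r[(r[:,1]>=lo)&(r[:,1]<lo+.01)]
    if len(q)>5: print(round(lo,2),len(q),'x',q[:,0].min().round(4),q[:,0].max().round(4),'z',q[:,2].max().round(4))
E
```

```text
rubber
   yaw dev deg (+=toward -x) -0.67 pitch up deg -9.12 mean [0.5837 0.08   0.2422]
shaft
   yaw dev deg (+=toward -x) -0.31 pitch up deg -629.31 mean [0.5837 0.1399 0.2951]
tip y 0.1597 rubber-line at tip [0.5846 0.2295] shaft-line [0.5838 0.0771]
rubber end y 0.13019523205503256
ring bbox (10, 15, 24, 26)
disc wrist [0.5846 0.2219 0.008 ] corners [[0.538  0.1818 0.008 ]
 [0.6306 0.1812 0.008 ]
 [0.5431 0.2491 0.008 ]
 [0.6259 0.2485 0.008 ]]
disc side [0.583  0.2208 0.008 ]
0.28 52 x 0.5592 0.6028 z 0.267
0.29 48 x 0.5639 0.6032 z 0.2655
0.3 50 x 0.5624 0.6007 z 0.2656
0.31 50 x 0.5626 0.6019 z 0.2646
0.32 53 x 0.563 0.6018 z 0.2662
0.33 54 x 0.563 0.6028 z 0.2642
0.34 43 x 0.5566 0.6026 z 0.264
```

```bash
cat > fin2.py <<'E'
from h import *
import sys
c=load('wrist');P=cloud(c);y,x=np.mgrid[:400,:640]
def ridge(v0,v1,hw,rad,n):
    m=(abs(x-317)<=hw)&(y>=v0)&(y<=v1)&(abs(P[...,2]-.24)<.05); r=P[m]
    A=np.c_[r[:,1],np.ones(len(r))]; k=np.linalg.lstsq(A,r[:,2],rcond=None)[0]
    e=abs(A@k-r[:,2])<.003; k=np.linalg.lstsq(A[e],r[e][:,2],rcond=None)[0]
    print(n,len(r),'pitch deg',np.degrees(k[0]).round(2),'axis z at mean',(r[:,2].mean()-rad).round(4),'y',r[:,1].min().round(4),r[:,1].max().round(4)); return k
k=ridge(160,270,4,.02,'rubber'); k2=ridge(60,130,2,.005,'shaft')
# silhouette centreline in x per row, with the axis at z .24
f=c['frame'].astype(int).sum(-1); C=[]
for v in range(165,225,4):
    u=np.where((P[v,:,2]>.2)&(x[v]>260)&(x[v]<370))[0]; C.append(plane(c,(u.min()+u.max())/2,v,.25)[:2])
for v in range(58,130,4):
    u=np.where((P[v,:,2]>.2)&(x[v]>295)&(x[v]<340))[0]; C.append(plane(c,(u.min()+u.max())/2,v,.245)[:2])
C=np.array(C);q=np.polyfit(C[:,1],C[:,0],1)
ti=np.where((P[:140,317,2]>.2))[0].min(); tip=plane(c,317,ti-.5,.245)
print('yaw slope dx/dy deg',np.degrees(q[0]).round(2),'x at tip',np.polyval(q,tip[1]).round(4),'tip row',ti,'tip y',tip[1].round(4),'tip z rub',(k[0]*tip[1]+k[1]-.02).round(4),'shaft',(k2[0]*tip[1]+k2[1]-.005).round(4))
from station import manip
s=manip.sense();print(s['time'],s['eef_pos'].round(4),s['ee_rot'].round(4))
E
python3 fin2.py
```

```text
rubber 995 pitch deg -0.01 axis z at mean 0.2389 y 0.0522 0.1092
shaft 355 pitch deg -0.22 axis z at mean 0.2389 y 0.1216 0.1536
yaw slope dx/dy deg 0.0 x at tip 0.5836 tip row 46 tip y 0.1593 tip z rub 0.2389 shaft 0.2388
15.05 [0.5839 0.0492 0.2047] [ 7.094e-01  7.048e-01 -1.000e-04 -1.000e-04]
```

The roller is level and aligned to about 0.2°, with the tip at (0.5836, 0.1593, 0.2389). The target is about (0.584, 0.222, 0.240).

Call:
play_rows(targets=[[0.02,0,-0.0005,0,0,0,0],[0.02,0.0003,-0.0005,0,0,0,0],[0.0125,0,0,0,0,0,0],[0.01,0,0,0,0,0,0],[0,0,0,0,0,0,0],[0,0,0,0,0,0,0],[0,0,0,0,0,0,0]])

```text
time: 15.92
eef_pos: [0.5847, 0.1111, 0.2058]
ee_rot: [0.71, 0.705, -0.0, 0.0]
contact_force: [0.1, 0.4, -3.7]
gripper_width: 0.0391
```

```bash
python3 fin.py >/dev/null; python3 fin2.py; python3 - <<'E'
from h import *
c=load('wrist');t=snap('top');s=snap('side')
out=np.zeros((600,800,3),np.uint8); out[:400,:640]=c['frame']; out[400:,:460]=cv2.resize(t['frame'][160:220,140:278],(460,200),interpolation=cv2.INTER_CUBIC);out[400:,470:770]=cv2.resize(s['frame'][120:320,130:430],(300,200)); save(out,'w10')
E
```

```text
rubber 999 pitch deg 0.11 axis z at mean 0.2401 y 0.1145 0.1712
shaft 354 pitch deg 0.01 axis z at mean 0.2401 y 0.1835 0.2156
yaw slope dx/dy deg 0.6 x at tip 0.5846 tip row 46 tip y 0.2216 tip z rub 0.2403 shaft 0.2401
15.975 [0.5847 0.1112 0.2058] [ 7.096e-01  7.046e-01 -1.000e-04  0.000e+00]
```

View pics/w10.png

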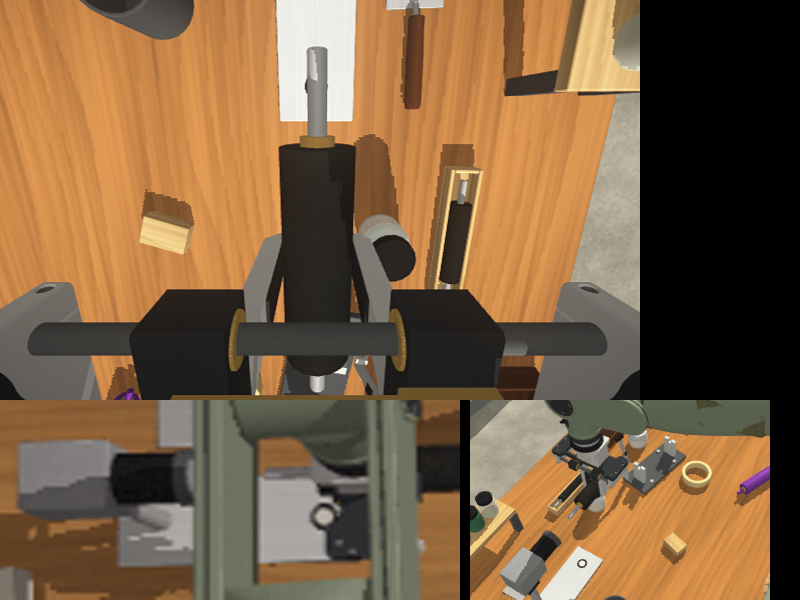

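The view shows the tip at (317,47) in front of the lens, nothing touching the roller, the lever open and the bystanders in place. One last relative check of the base-plate edges against the shaft in the same picture.

```bash
python3 - <<'E'
from h import *
c=load('wrist');f=c['frame'].astype(int);C=[]
w=(f.min(-1)>190)|((f.max(-1)-f.min(-1)<20)&(f.sum(-1)>400))
L=[];Rr=[]
for v in range(4,116,3):
    u=np.where(w[v,265:370])[0]+265; L.append(plane(c,u.min()-.5,v,.008)[:2]); Rr.append(plane(c,u.max()+.5,v,.008)[:2])
for n,E in(('L',L),('R',Rr)):
    E=np.array(E); q=np.polyfit(E[:,1],E[:,0],1); r=E[:,0]-np.polyval(q,E[:,1]); k=abs(r)<2*r.std()+1e-6; q=np.polyfit(E[k,1],E[k,0],1)
    print(n,'dx/dy deg',np.degrees(q[0]).round(2),'x at y .222',np.polyval(q,.222).round(4),'rms',r.std().round(4))
E
```

```text
L dx/dy deg 0.28 x at y .222 0.5393 rms 0.0004
R dx/dy deg 0.25 x at y .222 0.628 rms 0.0004
```

```bash
python3 - <<'E'
from station import manip
s=manip.sense();print(abs(s['joint_velocities']).max(),s['contact_force'],s['gripper_width']);print(manip.sign_off())
E
```

```text
0.001886989541210808 [-0.05134893 -0.23199485 -4.97617507] 0.03934739449645731
the job is handed in; nothing more can be done
None
```

The job is done and handed in at about 16 s of the 51 s allowed. The lever is open, the roller is out of the stand, and its long shaft end is held still at the camera's focus.

- **Lever:** I pinched the handle and swung it open. It first measured about 1.81 rad, so I nudged it with closed fingers until it pressed on its stop (about 10 N). After release it measured about 1.88 rad, and it was still open in the last pictures.
- **Roller:** I gripped it by the middle of the rubber at 40 N and lifted it straight out.

| Last check | Roller tip | Focus (measured) |
|---|---|---|
| Position (m) | 0.5846, 0.2216, 0.240 | about 0.584, 0.222, 0.240 |
| Pitch | within about 0.1° of level | level |
| Yaw off world y | 0.6° (0.0° a moment earlier) | 0.27° (base-plate edges) |

At hand-in the arm was still and the only force was the roller's weight. The pictures showed nothing touching the roller. The bystanders in view looked undisturbed, though I did not measure them again.

**Disagreements:**
- **Reported tool position:** the reported TCP lies about 36 mm ahead of the real grasp point, as both the wrist and side camera depths showed. My first close on the handle therefore closed on nothing and touched nothing. I corrected for the offset from then on.
- **White disc position:** separate measurements of the disc differed by up to 2.4 mm, about what the calibration allows.

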